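# Change over the small-parts drawers

### The job

At the small-parts cabinets on the electronics bench, push the narrow drawer that was left standing open fully home, and draw the wide drawer right out to its stop by hooking a fingertip behind the upright lip of its pull, without pinching the lip. Draw it gently, so that the parts standing in it stay upright, and leave the other drawers shut and everything on the bench as it is.

Things in the scene. Friction and masses are not known exactly. Their poses are not given: they have to be found in the camera images.
- unit_wide: Blue sheet-metal cabinet with one wide white drawer as its upper row, over two narrow ones. 150 mm wide (y), 150 deep (x), 121 high, with ribs 5 high along the side edges of its top. Fixed. Origin: centre of its underside; x points from the drawer fronts to the back, so drawers come out along -x, towards the robot; z up. Stands left or right of the other cabinet, at its own yaw.
- unit_narrow: The other blue cabinet, same size and frame, with two narrow white drawers side by side in its upper row, 72 mm apart and two more below. Fixed.
- wide (a joint): How far the wide drawer (138 mm wide, 50 high, 135 deep) is drawn out, m: 0 shut, 0.110 at its stop. Slides with about 1.5 N of friction, stays where it is left. Starts shut or up to 6 mm out.
- wide_lip (a point): On the wide drawer, moving with it: middle of the top edge of the upright lip of its pull, on the inner face, 106 mm above the bench. Axes as unit_wide's (x into the cabinet, y along the lip). From here an open-topped channel 36 mm wide runs along +x to the drawer front, into which a fingertip can be put from above; its floor, a level ledge, lies 23 mm below this point.
- wide_lip_in: Inner half of the wide drawer's upright lip, with the face to hook a fingertip behind. The lip is 138 mm long (the drawer's whole width), 5 thick in all, and rises from the outer edge of the ledge; cheeks 10 mm high close the channel's two ends. This half: 138 x 2.5 x 26 high, origin in the middle of its lower edge, axes as the drawer's.
- wide_lip_out: The outer half of the same lip, with the face towards the robot. 138 mm long, 2.5 thick, 24 high. Origin: middle of its lower edge.
- narrow_open (a joint): How far the narrow drawer that was left open is out, m: 0 fully home, 0.110 at its stop. About 1.5 N of friction. Starts 0.04 to 0.09. It may be the left or the right one of its cabinet.
- narrow_open_lip (a point): On the narrow drawer that was left open (67 mm wide, otherwise like the wide one, with the same pull): middle of the top edge of its lip, on the lip's inner face, about 106 mm above the bench; the outer face lies 5 mm along -x. Axes as unit_narrow's.
- narrow_shut (a joint): How far the other narrow drawer is out, m: 0 shut, as it starts and must stay.
- narrow_shut_lip (a point): The same point on the lip of the narrow drawer that is shut.
- capacitor: Black can capacitor, 25 mm across, 34 high, standing loose in the rear compartment of the wide drawer, out of sight until it is drawn out. Origin: centre of its underside; z up.
- transformer: Small transformer, steel core with copper winding, 30 x 36 mm, 30 high, standing loose beside the capacitor. Origin: centre of its underside; z up.
- spool: Bystander: red solder spool, 54 mm across, 44 high, standing on the bench in front of the cabinets. Origin: centre of its underside; z up.
- screwdriver: Bystander: screwdriver lying on the bench, 190 mm long.
- bottle: Bystander: white bottle with a blue cap, 44 mm across, 105 high, standing to the right. Origin: centre of its underside; z up.
- pliers: Bystander: pliers lying on the bench to the left, about 150 mm long, 13 high.
- wide_low_left (a joint): How far the left drawer (seen from the robot) in the lower row of unit_wide is out, m: 0 shut, as it starts and must stay. Its pull is like the others, 56 mm lower.
- wide_low_right (a joint): How far the right drawer (seen from the robot) in the lower row of unit_wide is out, m: 0 shut, as it starts and must stay. Its pull is like the others, 56 mm lower.
- narrow_low_left (a joint): How far the left drawer (seen from the robot) in the lower row of unit_narrow is out, m: 0 shut, as it starts and must stay. Its pull is like the others, 56 mm lower.
- narrow_low_right (a joint): How far the right drawer (seen from the robot) in the lower row of unit_narrow is out, m: 0 shut, as it starts and must stay. Its pull is like the others, 56 mm lower.
Not all that is in view belongs to the job. What is shaped like the unit_narrow but brown or yellow is not meant.

How it is judged:
By the outcome, as a careful person would: the job done as asked, in the order asked, and still so for the second after the job is handed in, with the robot touching nothing.
It also fails if it takes over 48 s, if anything falls off the work surface, if the arm or the gripper's body presses on something with over 40 N, if the wrist force passes 120 N, or if a joint passes its speed limit or range.

### The arm

A 6-joint arm with a two-finger parallel gripper is mounted at the origin on the work surface. World frame = base frame: x ahead of the robot, y to its left, z up, the work surface at z = 0. Lengths are in m, angles in rad, forces in N, time in s.
With the tool pointing down it reaches from about 0.3 to 0.775 m from the base axis. Payload 14.6 kg.
Tool frame: the origin (TCP) lies on the centre line of the jaws, within the pads' length; the fingertips stand 11 mm ahead of it and the grasp point (between the pads) lies 8 mm behind it; y points along the fingers, x is the direction in which the jaws open and shut, and the axes are right-handed (so a half turn about y gives the same grasp; the last joint's range is limited). The gripper opens to 94 mm and grips with 3 to 60 N. Pads are 16 mm wide; open, the fingers measure 119 mm over their backs; the gripper's body (75 mm by 177 mm) begins 78 mm behind the grasp point.
Start: joints at [1.218, 0.3, 1.521, -0, 1.321, -0.067], TCP at [0.155, 0.528, 0.216] pointing down, gripper open.
Joint ranges: [-3.03, 3.03], [-0.79, 2.21], [0.23, 2.52], [-1.04, 4.18], [0, 3.07], [-2.55, 2.55]. Speed limits (rad/s): [2.22, 2.22, 2.57, 3.14, 3.14, 3.14].

### API

Orientations are given as [roll, pitch, yaw] about the fixed x, y, z axes, in that order (R = Rz(yaw) Ry(pitch) Rx(roll)).
In Python, from station import ctrl, imaging gives the robot as it stands. The module is installed in compiled form; this text tells all that it offers.
- The arm moves only by the tool apply_moves, never from a script. Its argument "deltas" is a list of rows, each an object with "dp": the shift along the tool's x, y, z in m, a list of three; "roll": the turn about the tool's y in rad; "grip": the closure, from -1 (fully open) to 1 (shut). In form: [{"dp": [tx, ty, tz], "roll": roll, "grip": grip}, ...]. A call has 1 to 10 rows; each row shifts and turns the commanded pose from where the row before left it, along the tool's axes as they then stand; what a row does not reach is not made up. A row lasts 1/8 s, in which the tool goes at most 62.5 mm and 10.7 degrees, less where a joint would pass 70% of its speed; a pose out of reach is approached as far as the arm can. A call with a gripper value outside its range is refused whole. The fingers move at their own pace and stop on an object; "newtons" is the grip in N (left out, the last holds). Time passes only in rows, so rows that do not move let the fingers close. It gives the time, the measured TCP pose, the force and the opening at its end, in the units of the state.
- ctrl.get_obs(): the state, without advancing time (a new reading comes with each control period).
- imaging.camera(name): name is "scene" or "top"; returns the picture (400x640x3 uint8, blue, green, red); there is no depth.
- imaging.camera_info(name): a dict with "K" (3x3 intrinsics, pixels), "D" ([k1, k2, p1, p2, k3] as OpenCV has them; the pictures are not rectified), "world_from_camera" (4x4, takes a point from camera to world coordinates). Camera axes: x right, y down, z forward; pixel columns grow to the right and rows downward; lengths in m; the calibration is good to about 2 mm. A picture is of the moment at which its call begins. camera_info takes no time and is no camera call.
- ctrl.hand_in(): hands the job in, once; it reports no verdict.
The state is a dict: "time_s": time; "qpos": joint angles; "joint_vel": joint speeds; "tau": joint torques, N m; "ee_pos": TCP position; "eef_rot": TCP orientation; "force": force on the tool from outside, world axes, zero at the start; "moment": the same for the moment, N m; "grip_width": finger opening in m.
Only numpy, scipy, OpenCV 4.12 (cv2) and the standard library are available. Lean on these libraries where they do the work, as an engineer would, in place of code of your own. Each camera call takes 0.05 s, during which the arm holds its last target. There are 200 camera calls.

## Working session

There is one attempt and no reset: what is moved stays moved. The work goes in short steps, Python scripts to look and compute and a tool call to move; the robot and the scene stay as the last step left them, time stands still between calls to the robot, and variables do not carry over. Pictures are saved under pics/ and viewed, about 8 in all and at most 12, crops included, and the job is handed in when it is done.

Besides the shell and the picture viewer there is one more tool, called as name([rows], argument=value, ...), one row to a line, values as JSON. apply_moves: Moves the arm, as the interface text tells. Its arguments: {"type":"object","properties":{"deltas":{"type":"array"},"newtons":{"type":"number"}},"required":["deltas"]}

```bash
mkdir -p pics; python3 - <<'E'
from station import ctrl, imaging
import cv2, numpy as np
for n in ("scene","top"):
    im=imaging.camera(n); cv2.imwrite(f"pics/{n}0.png",im)
    i=imaging.camera_info(n); print(n,np.round(i["K"],1).tolist(),np.round(i["D"],4),np.round(i["world_from_camera"],3).tolist())
print(ctrl.get_obs())
E
```

```text
scene [[445.5, 0.0, 321.3], [0.0, 445.5, 195.4], [0.0, 0.0, 1.0]] [-0.0162  0.      0.      0.      0.    ] [[-0.747, 0.559, -0.36, 1.04], [0.665, 0.628, -0.404, 0.606], [0.001, -0.541, -0.841, 1.25], [0.0, 0.0, 0.0, 1.0]]
top [[394.8, 0.0, 315.5], [0.0, 394.8, 204.6], [0.0, 0.0, 1.0]] [-0.0624  0.      0.      0.      0.    ] [[0.005, -0.999, 0.047, 0.514], [-1.0, -0.006, -0.006, 0.057], [0.006, -0.047, -0.999, 1.176], [0.0, 0.0, 0.0, 1.0]]
{'time_s': 0.1, 'qpos': array([ 1.21840465e+00,  3.00392648e-01,  1.52151323e+00, -1.24936136e-05,
        1.32073396e+00, -6.65875329e-02]), 'joint_vel': array([ 0.00025546,  0.00103541, -0.00292379, -0.00061252,  0.00234554,
       -0.00137412]), 'tau': array([-8.34793736e-04, -5.32652271e+01, -3.53282154e+01,  7.08440691e-02,
        2.35198403e-02, -1.28805954e-05]), 'ee_pos': array([0.15498025, 0.52747208, 0.21595807]), 'eef_rot': array([-1.57073872e+00,  1.04566959e-03,  1.28499531e+00]), 'force': array([ 0.00581433, -0.12225337,  0.23455596]), 'moment': array([-0.01047304, -0.01125702,  0.04273751]), 'grip_width': 0.09393633096138891}
```

View pics/scene0.png

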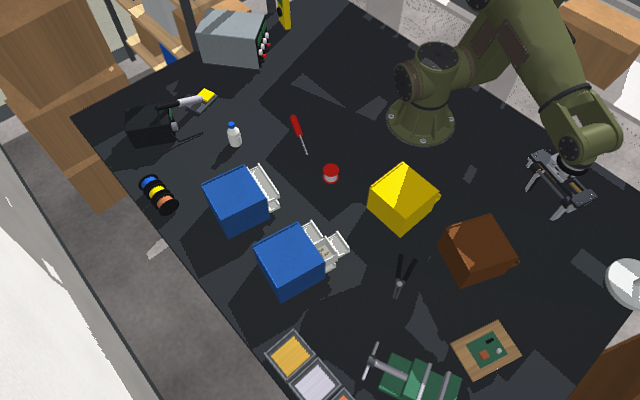

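View pics/top0.png

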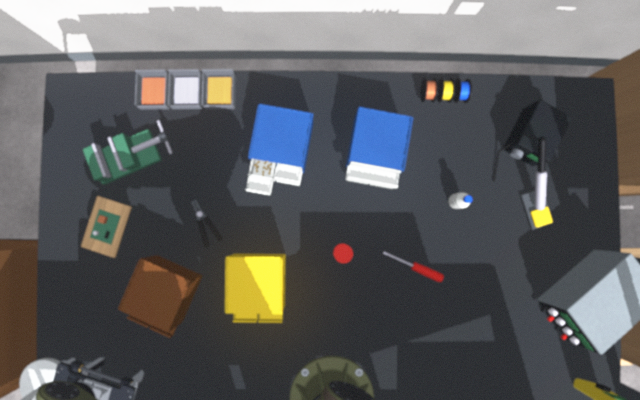

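Top view: the blue cabinet at (282,140) has two narrow upper drawers, the left one at (261,178) standing open. The blue cabinet at (380,145) has the single wide drawer (373,177). The brown (160,295) and yellow (255,287) boxes are decoys. I'll confirm this in an enlarged crop.

```bash
python3 - <<'E'
import cv2,numpy as np
a=cv2.imread("pics/top0.png")[95:205,235:425]; b=cv2.imread("pics/scene0.png")[150:305,195:355]
a=cv2.resize(a,None,fx=4.2,fy=4.2,interpolation=cv2.INTER_CUBIC)
cv2.imwrite("pics/c_top.png",a)
b=cv2.resize(b,None,fx=3.8,fy=3.8,interpolation=cv2.INTER_CUBIC)
cv2.imwrite("pics/c_scene.png",b)
E
cat > h.py <<'E'
import numpy as np, cv2, json
from station import ctrl, imaging
def ray(n,uv):
    i=imaging.camera_info(n); K=np.array(i["K"],float);D=np.array(i["D"],float);T=np.array(i["world_from_camera"],float)
    p=cv2.undistortPoints(np.array(uv,float).reshape(-1,1,2),K,D).reshape(-1,2)
    return T[:3,3], np.c_[p,np.ones(len(p))]@T[:3,:3].T
def onz(n,uv,z):
    o,d=ray(n,uv); return o+d*((z-o[2])/d[:,2])[:,None]
def proj(n,P):
    i=imaging.camera_info(n);T=np.linalg.inv(np.array(i["world_from_camera"],float))
    return cv2.projectPoints(np.array(P,float).reshape(-1,1,3),cv2.Rodrigues(T[:3,:3])[0],T[:3,3],np.array(i["K"],float),np.array(i["D"],float))[0].reshape(-1,2)
E
python3 - <<'E'
from h import *
im=cv2.imread("pics/top0.png"); hsv=cv2.cvtColor(im,cv2.COLOR_BGR2HSV)
m=cv2.inRange(hsv,(100,120,60),(130,255,255))
for c in cv2.findContours(m,cv2.RETR_EXTERNAL,cv2.CHAIN_APPROX_NONE)[0]:
    if cv2.contourArea(c)<800: continue
    w=onz("top",c.reshape(-1,2),0.124)[:,:2].astype(np.float32)*1000
    r=cv2.minAreaRect(w); print("blue",cv2.boundingRect(c),r, cv2.approxPolyDP(c,4,True).reshape(-1,2).tolist())
m=cv2.inRange(hsv,(0,0,150),(179,70,255))
for c in cv2.findContours(m[100:220],cv2.RETR_EXTERNAL,cv2.CHAIN_APPROX_NONE,offset=(0,100))[0]:
    if cv2.contourArea(c)<100: continue
    x=cv2.boundingRect(c)
    if 230<x[0]<420: print("white",x,cv2.approxPolyDP(c,2,True).reshape(-1,2).tolist())
E
```

```text
blue (346, 106, 68, 66) ((739.9451904296875, -122.61331939697266), (158.67527770996094, 164.6350555419922), 80.00531005859375) [[359, 106], [346, 164], [356, 160], [402, 171], [413, 118]]
blue (248, 103, 66, 69) ((746.828125, 145.54931640625), (158.93153381347656, 162.4268035888672), 79.85466766357422) [[258, 104], [248, 158], [300, 165], [304, 171], [313, 114]]
white (346, 161, 56, 28) [[347, 166], [346, 179], [388, 188], [398, 186], [400, 170], [353, 161]]
white (245, 159, 58, 37) [[245, 189], [269, 195], [274, 181], [299, 185], [302, 169], [287, 164], [251, 159]]
```

View pics/c_top.png

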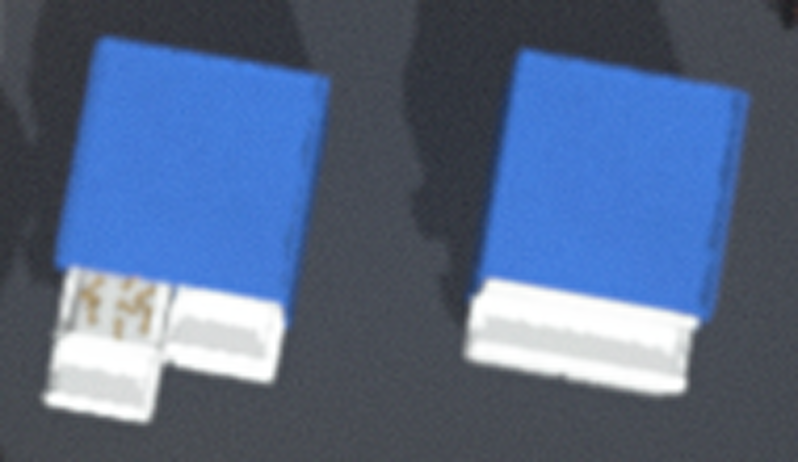

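View pics/c_scene.png

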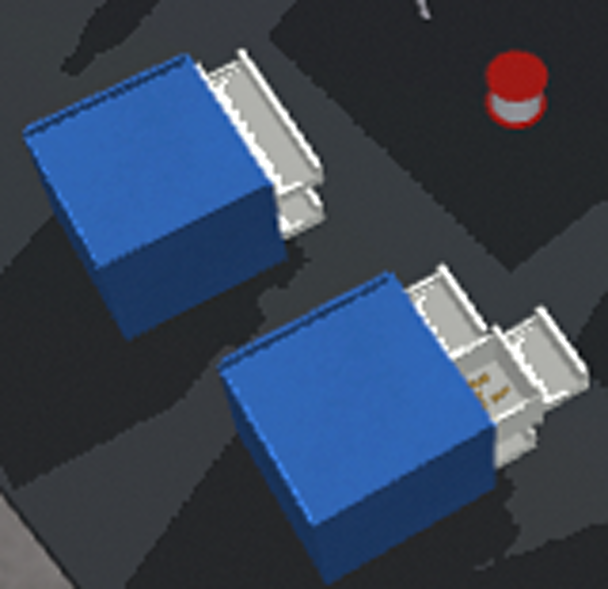

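The crops confirm the identification. The near blue cabinet in the scene view is unit_narrow, with its left drawer out. The other is unit_wide, its long lip running from scene pixel (258,163) to (280,194). Next I'll turn these pixels into points.

```bash
python3 - <<'E'
from h import *
np.set_printoptions(precision=1,suppress=True)
T=lambda c:np.array(c)/4.2+[235,95]-0.4
S=lambda c:np.array(c)/3.8+[195,150]-0.4
def show(n,cam,p,z):
    w=onz(cam,p,z)*1000; d=w[1]-w[0]; print(n,cam,w[:,:2].tolist(),"len %.1f ang %.2f deg"%(np.hypot(*d[:2]),np.degrees(np.arctan2(d[1],d[0]))))
show("wide lip","scene",S([(241,50),(322,168)]),.105)
show("wide lip","top",T([(465,355),(686,392)]),.104)
show("nar open lip","scene",S([(542,308),(588,370)]),.105)
show("nar open lip","top",T([(43,400),(150,421)]),.104)
show("nar shut lip","scene",S([(442,266),(488,328)]),.105)
show("nar shut lip","top",T([(165,360),(275,381)]),.104)
show("wide back","top",T([(520,49),(749,93)]),.126)
show("nar back","top",T([(98,38),(329,76)]),.126)
show("wide back","scene",S([(24,132),(98,268)]),.126)
show("nar back","scene",S([(220,368),(312,524)]),.126)
show("wide front","scene",S([(186,56),(272,184)]),.126)
show("nar front","scene",S([(390,274),(494,426)]),.126)
show("spool","top",np.array([(343,253),(343,253)]),.044)
show("bottle","top",np.array([(460,200),(460,200)]),.1)
E
```

```text
wide lip scene [[618.3181154562543, -171.01085829876027], [641.6337264587982, -32.844331155296835]] len 140.1 ang 80.42 deg
wide lip top [[633.9696002718179, -30.744247352221503], [610.8236387357111, -174.89894708563213]] len 146.0 ang -99.12 deg
nar open lip scene [[595.8935341857787, 178.75895556220388], [605.8544588909281, 240.21996284583656]] len 62.3 ang 80.79 deg
nar open lip top [[603.0807757342225, 242.98274662888642], [589.8026373677434, 173.3142874828186]] len 70.9 ang -100.79 deg
nar shut lip scene [[628.8575256996812, 99.99343909364144], [638.2325434003228, 164.10654453037188]] len 64.8 ang 81.68 deg
nar shut lip top [[629.5398808574425, 164.0231490298002], [616.2587356076033, 92.51860630064229]] len 72.7 ang -100.52 deg
wide back top [[830.0755807613004, -64.37237134245878], [803.0006898604805, -212.6690532983337]] len 150.7 ang -100.35 deg
nar back top [[835.4950407937336, 207.63439585992444], [811.2608569668091, 58.636180151677266]] len 151.0 ang -99.24 deg
wide back scene [[806.2220163004035, -207.15478799491905], [833.6340003106259, -63.75741729839024]] len 146.0 ang 79.18 deg
nar back scene [[814.9456850255832, 65.86802521998314], [839.6620359627661, 205.15789832804344]] len 141.5 ang 79.94 deg
wide front scene [[663.8003004609247, -182.0678532568062], [687.7328675551954, -35.55437583843257]] len 148.5 ang 80.72 deg
nar front scene [[670.5311566595637, 88.27672198751313], [695.2696960246024, 234.26176799357518]] len 148.1 ang 80.38 deg
spool top [[428.7078963855218, -29.47132662966549], [428.7078963855218, -29.47132662966549]] len 0.0 ang 0.00 deg
bottle top [[579.0904640346922, -348.35123328582296], [579.0904640346922, -348.35123328582296]] len 0.0 ang 0.00 deg
```

apply_moves([
  {"dp":[0,0,0],"roll":-0.115,"grip":1},
  {"dp":[-0.017,0,-0.033],"roll":0,"grip":1},
  {"dp":[-0.017,0,-0.033],"roll":0,"grip":1},
  {"dp":[-0.017,0,-0.033],"roll":0,"grip":1},
  {"dp":[-0.017,0,-0.033],"roll":0,"grip":1},
  {"dp":[-0.017,0,-0.033],"roll":0,"grip":1},
  {"dp":[-0.017,0,-0.033],"roll":0,"grip":1},
  {"dp":[-0.017,0,-0.033],"roll":0,"grip":1},
  {"dp":[-0.017,0,-0.033],"roll":0,"grip":1},
  {"dp":[0,0,0],"roll":0,"grip":1},
], newtons=5)

```text
time_s: 1.35
ee_pos: [0.3933, 0.3475, 0.2161]
eef_rot: [-1.57, 0.001, 1.397]
force: [-0.3, 0.8, -0.4]
grip_width: 0.0007
```

apply_moves([
  {"dp":[-0.017,0,-0.033],"roll":0,"grip":1},
  {"dp":[-0.017,0,-0.033],"roll":0,"grip":1},
  {"dp":[-0.017,0,-0.033],"roll":0,"grip":1},
  {"dp":[-0.017,0,-0.033],"roll":0,"grip":1},
  {"dp":[-0.016,0,-0.033],"roll":0,"grip":1},
  {"dp":[-0.016,0,-0.033],"roll":0,"grip":1},
  {"dp":[0,0.04,0],"roll":0,"grip":1},
  {"dp":[0,0.04,0],"roll":0,"grip":1},
  {"dp":[0,0.038,0],"roll":0,"grip":1},
  {"dp":[0,0,0],"roll":0,"grip":1},
])

```text
time_s: 2.6
ee_pos: [0.5685, 0.217, 0.096]
eef_rot: [-1.566, 0.002, 1.401]
force: [-0.5, -0.5, 0.6]
grip_width: 0.0004
```

```bash
python3 - <<'E'
from h import *
a=imaging.camera("scene")[150:310,195:405]; b=imaging.camera("top")[95:255,225:425]
a=cv2.resize(a,(400*210//200,320),interpolation=cv2.INTER_CUBIC); b=cv2.resize(b,(400,320),interpolation=cv2.INTER_CUBIC)
cv2.imwrite("pics/p1.png",cv2.hconcat([b,a[:, :400]]))
o=ctrl.get_obs(); print(o["ee_pos"],o["eef_rot"],o["force"])
E
```

```text
[0.57040755 0.21728021 0.09970226] [-1.57158975e+00 -4.41529902e-04  1.40053231e+00] [ 0.25051649  0.3757849  -1.01976412]
```

View pics/p1.png

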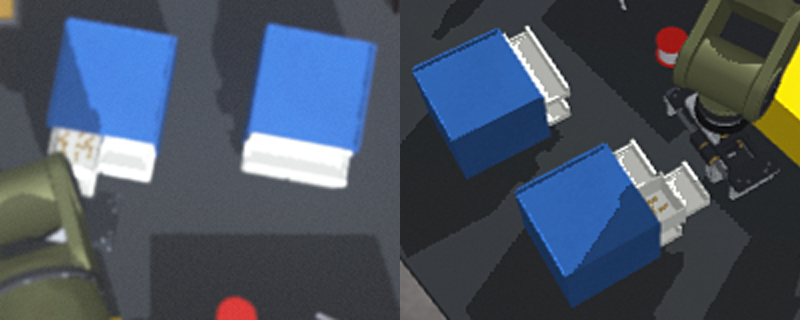

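The closed fingers stand squarely in front of the open narrow drawer's lip, clear of everything else. Pushing now.

apply_moves([
  {"dp":[0,0,-0.01],"roll":0,"grip":1},
  {"dp":[0,0,-0.008],"roll":0,"grip":1},
  {"dp":[0,0,-0.006],"roll":0,"grip":1},
  {"dp":[0,0,-0.006],"roll":0,"grip":1},
  {"dp":[0,0,-0.006],"roll":0,"grip":1},
  {"dp":[0,0,-0.006],"roll":0,"grip":1},
  {"dp":[0,0,-0.006],"roll":0,"grip":1},
  {"dp":[0,0,-0.006],"roll":0,"grip":1},
  {"dp":[0,0,-0.004],"roll":0,"grip":1},
  {"dp":[0,0,0],"roll":0,"grip":1},
])

```text
time_s: 3.95
ee_pos: [0.6276, 0.2067, 0.0983]
eef_rot: [-1.571, -0.0, 1.4]
force: [0.2, -0.1, -0.2]
grip_width: 0.0005
```

apply_moves([
  {"dp":[0,0,-0.003],"roll":0,"grip":1},
  {"dp":[0,0,-0.002],"roll":0,"grip":1},
  {"dp":[0,0,0],"roll":0,"grip":1},
])

```text
time_s: 4.32
ee_pos: [0.6324, 0.2059, 0.0984]
eef_rot: [-1.571, -0.0, 1.4]
force: [0.7, 0.3, -0.2]
grip_width: 0.0003
```

apply_moves([
  {"dp":[0,0,-0.002],"roll":0,"grip":1},
  {"dp":[0,0,-0.002],"roll":0,"grip":1},
])

```text
time_s: 4.58
ee_pos: [0.6337, 0.2057, 0.0984]
eef_rot: [-1.564, 0.001, 1.4]
force: [-32.6, 0.9, 15.6]
grip_width: 0.0005
```

apply_moves([
  {"dp":[0,0,-0.002],"roll":0,"grip":1},
  {"dp":[0,0,-0.001],"roll":0,"grip":1},
])

```text
time_s: 4.82
ee_pos: [0.634, 0.2057, 0.0984]
eef_rot: [-1.557, 0.003, 1.401]
force: [-51.0, -0.2, 25.0]
grip_width: 0.0005
```

apply_moves([
  {"dp":[0,0,0.015],"roll":0,"grip":1},
  {"dp":[0,0,0.025],"roll":0,"grip":1},
  {"dp":[0,-0.04,0],"roll":0,"grip":1},
  {"dp":[0,-0.05,0],"roll":0,"grip":1},
  {"dp":[-0.03,0,-0.01],"roll":0,"grip":1},
  {"dp":[-0.03,0,-0.01],"roll":0,"grip":1},
  {"dp":[-0.03,0,-0.01],"roll":0,"grip":1},
  {"dp":[-0.03,0,-0.01],"roll":0,"grip":1},
  {"dp":[-0.03,0,-0.01],"roll":0,"grip":1},
  {"dp":[0,0,0],"roll":0,"grip":1},
])

```text
time_s: 6.08
ee_pos: [0.6239, 0.0534, 0.1886]
eef_rot: [-1.571, 0.0, 1.398]
force: [0.1, -0.0, -0.3]
grip_width: 0.0007
```

```bash
python3 - <<'E'
from h import *
a=imaging.camera("scene")[150:310,195:395]; b=imaging.camera("top")[95:255,225:425]
for n,i in (("s2",a),("t2",b)): cv2.imwrite(f"pics/{n}.png",i)
cv2.imwrite("pics/p2.png",cv2.hconcat([cv2.resize(i,(400,320),interpolation=cv2.INTER_CUBIC) for i in (b,a)]))
o=ctrl.get_obs(); print(o["ee_pos"],o["eef_rot"],o["force"])
E
```

```text
[0.6236191  0.0554446  0.18857151] [-1.57106884e+00 -1.86346550e-04  1.39963456e+00] [ 0.26119848 -0.09483358  0.21488969]
```

View pics/p2.png

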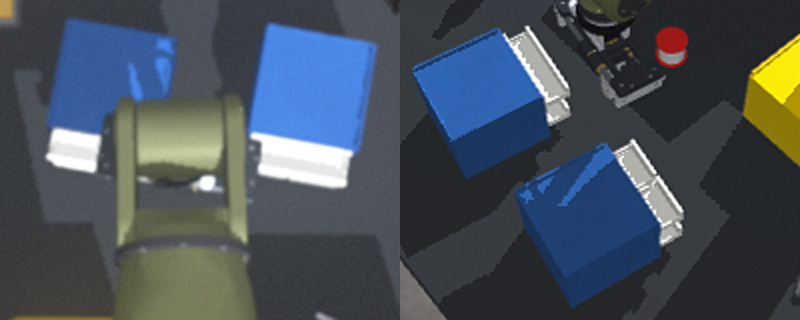

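Both narrow drawers are now flush in the scene view (lip line about (612,145) to (682,215)). On to the wide drawer's channel.

apply_moves([
  {"dp":[-0.031,0,-0.0105],"roll":0,"grip":1},
  {"dp":[-0.031,0,-0.0105],"roll":0,"grip":1},
  {"dp":[-0.031,0,-0.0105],"roll":0,"grip":1},
  {"dp":[-0.031,0,-0.0105],"roll":0,"grip":1},
  {"dp":[-0.031,0,-0.0105],"roll":0,"grip":1},
  {"dp":[0,0.03,0],"roll":0,"grip":1},
  {"dp":[0,0.03,0],"roll":0,"grip":1},
  {"dp":[0,0,0],"roll":0,"grip":1},
  {"dp":[0,0,0],"roll":0,"grip":1},
])

```text
time_s: 7.3
ee_pos: [0.6496, -0.1059, 0.1299]
eef_rot: [-1.572, 0.0, 1.401]
force: [-0.1, 0.7, 0.4]
grip_width: 0.0005
```

```bash
python3 - <<'E'
from h import *
a=imaging.camera("scene")[140:240,210:310]; b=imaging.camera("top")[130:230,330:430]
cv2.imwrite("pics/p3.png",cv2.hconcat([cv2.resize(i,(400,400),interpolation=cv2.INTER_CUBIC) for i in (b,a)]))
o=ctrl.get_obs(); print(o["ee_pos"],o["eef_rot"],o["force"])
p=o["ee_pos"]-[0,0,.011]; print("tip px crop",(proj("top",p)-[330,130])*4,(proj("scene",p)-[210,140])*4+[400,0])
E
```

```text
[ 0.64963661 -0.1061875   0.13013391] [-1.57315708e+00  7.66837661e-05  1.40052786e+00] [ 0.69740764 -0.80249755  0.16922113]
tip px crop [[174.86667585 171.65158166]] [[608.4808785  151.68947107]]
```

View pics/p3.png

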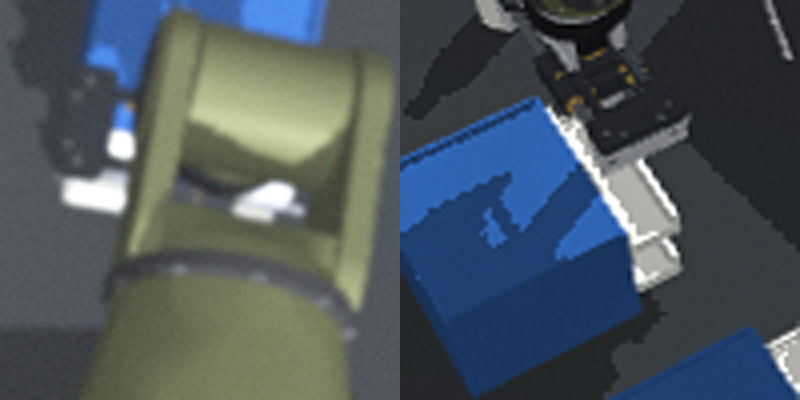

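The gripper sits over the middle of the wide pull. The fingertips are hidden, so I'll descend in small steps and check the force.

apply_moves([
  {"dp":[0,0.008,0],"roll":0,"grip":1},
  {"dp":[0,0.005,0],"roll":0,"grip":1},
  {"dp":[0,0.003,0],"roll":0,"grip":1},
])

```text
time_s: 7.78
ee_pos: [0.6488, -0.1065, 0.1119]
eef_rot: [-1.57, -0.0, 1.4]
force: [0.0, 0.5, -0.6]
grip_width: 0.0006
```

apply_moves([
  {"dp":[0,0.003,0],"roll":0,"grip":1},
  {"dp":[0,0.004,0],"roll":0,"grip":1},
  {"dp":[0,0.005,0],"roll":0,"grip":1},
  {"dp":[0,0,0],"roll":0,"grip":1},
])

```text
time_s: 8.28
ee_pos: [0.6487, -0.1065, 0.0999]
eef_rot: [-1.57, -0.0, 1.4]
force: [-0.2, 0.2, 0.5]
grip_width: 0.0004
```

apply_moves([
  {"dp":[0,0,0.002],"roll":0,"grip":1},
  {"dp":[0,0,0.002],"roll":0,"grip":1},
  {"dp":[0,0,0.002],"roll":0,"grip":1},
  {"dp":[0,0,0.002],"roll":0,"grip":1},
  {"dp":[0,0,0.002],"roll":0,"grip":1},
  {"dp":[0,0,0.002],"roll":0,"grip":1},
  {"dp":[0,0,0.002],"roll":0,"grip":1},
  {"dp":[0,0,0.002],"roll":0,"grip":1},
  {"dp":[0,0,0.002],"roll":0,"grip":1},
  {"dp":[0,0,0.002],"roll":0,"grip":1},
])

```text
time_s: 9.52
ee_pos: [0.6291, -0.103, 0.1005]
eef_rot: [-1.571, -0.0, 1.4]
force: [1.5, -0.0, 0.6]
grip_width: 0.0004
```

apply_moves([
  {"dp":[0,0,0.002],"roll":0,"grip":1},
  {"dp":[0,0,0.002],"roll":0,"grip":1},
  {"dp":[0,0,0.002],"roll":0,"grip":1},
  {"dp":[0,0,0.002],"roll":0,"grip":1},
  {"dp":[0,0,0.002],"roll":0,"grip":1},
  {"dp":[0,0,0.003],"roll":0,"grip":1},
  {"dp":[0,0,0.003],"roll":0,"grip":1},
  {"dp":[0,0,0.003],"roll":0,"grip":1},
  {"dp":[0,0,0.003],"roll":0,"grip":1},
  {"dp":[0,0,0.003],"roll":0,"grip":1},
])

```text
time_s: 10.78
ee_pos: [0.6044, -0.0988, 0.1004]
eef_rot: [-1.571, -0.0, 1.4]
force: [1.5, 1.2, 0.2]
grip_width: 0.0004
```

```bash
python3 - <<'E'
from h import *
a=imaging.camera("scene")[140:240,210:310]; b=imaging.camera("top")[130:230,330:430]
cv2.imwrite("pics/p4.png",cv2.hconcat([cv2.resize(i,(400,400),interpolation=cv2.INTER_CUBIC) for i in (b,a)]))
o=ctrl.get_obs(); print(o["ee_pos"],o["eef_rot"],o["force"])
E
```

```text
[ 0.60418208 -0.09886435  0.10038137] [-1.57016765e+00  1.69454146e-04  1.40002091e+00] [-0.33630473 -0.63099793 -0.41953832]
```

View pics/p4.png

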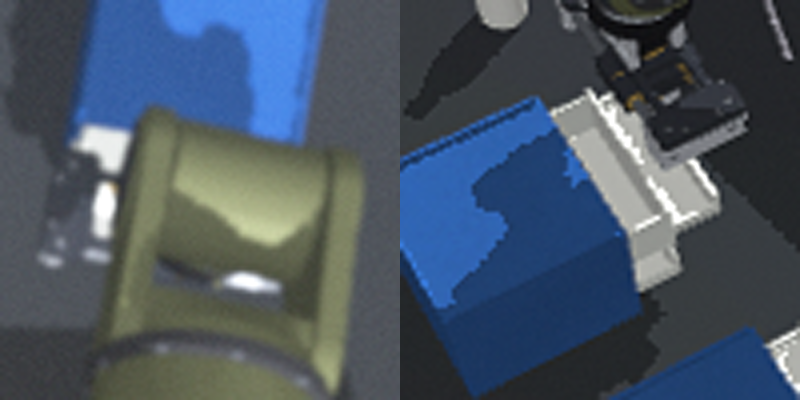

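The drawer is following the finger, about 35 mm out. I'll keep the same gentle speed.

apply_moves([
  {"dp":[0,0,0.002],"roll":0,"grip":1},
  {"dp":[0,0,0.003],"roll":0,"grip":1},
  {"dp":[0,0,0.003],"roll":0,"grip":1},
  {"dp":[0,0,0.003],"roll":0,"grip":1},
  {"dp":[0,0,0.003],"roll":0,"grip":1},
  {"dp":[0,0,0.003],"roll":0,"grip":1},
  {"dp":[0,0,0.003],"roll":0,"grip":1},
  {"dp":[0,0,0.003],"roll":0,"grip":1},
  {"dp":[0,0,0.003],"roll":0,"grip":1},
  {"dp":[0,0,0.003],"roll":0,"grip":1},
])

```text
time_s: 12.12
ee_pos: [0.5758, -0.0938, 0.1005]
eef_rot: [-1.571, -0.0, 1.4]
force: [1.5, -0.2, -1.8]
grip_width: 0.0002
```

apply_moves([
  {"dp":[0,0,0.003],"roll":0,"grip":1},
  {"dp":[0,0,0.003],"roll":0,"grip":1},
  {"dp":[0,0,0.003],"roll":0,"grip":1},
  {"dp":[0,0,0.003],"roll":0,"grip":1},
  {"dp":[0,0,0.003],"roll":0,"grip":1},
  {"dp":[0,0,0.003],"roll":0,"grip":1},
  {"dp":[0,0,0.002],"roll":0,"grip":1},
  {"dp":[0,0,0.002],"roll":0,"grip":1},
  {"dp":[0,0,0.0015],"roll":0,"grip":1},
  {"dp":[0,0,0.001],"roll":0,"grip":1},
])

```text
time_s: 13.38
ee_pos: [0.5518, -0.0897, 0.1005]
eef_rot: [-1.571, -0.0, 1.4]
force: [1.0, 1.3, -0.8]
grip_width: 0.0004
```

apply_moves([
  {"dp":[0,0,0.001],"roll":0,"grip":1},
  {"dp":[0,0,0.001],"roll":0,"grip":1},
  {"dp":[0,0,0.001],"roll":0,"grip":1},
  {"dp":[0,0,0.001],"roll":0,"grip":1},
])

```text
time_s: 13.88
ee_pos: [0.5479, -0.0891, 0.1005]
eef_rot: [-1.571, 0.0, 1.4]
force: [0.8, 0.3, 0.6]
grip_width: 0.0003
```

apply_moves([
  {"dp":[0,0,0.0015],"roll":0,"grip":1},
  {"dp":[0,0,0.0015],"roll":0,"grip":1},
  {"dp":[0,0,0.0015],"roll":0,"grip":1},
  {"dp":[0,0,0.0015],"roll":0,"grip":1},
  {"dp":[0,0,0.0015],"roll":0,"grip":1},
  {"dp":[0,0,0.001],"roll":0,"grip":1},
])

```text
time_s: 14.62
ee_pos: [0.5395, -0.0876, 0.1005]
eef_rot: [-1.571, 0.0, 1.4]
force: [1.7, 0.5, 0.3]
grip_width: 0.0002
```

apply_moves([
  {"dp":[0,0,0.001],"roll":0,"grip":1},
  {"dp":[0,0,0.001],"roll":0,"grip":1},
  {"dp":[0,0,0.001],"roll":0,"grip":1},
])

```text
time_s: 15.0
ee_pos: [0.5365, -0.0871, 0.1005]
eef_rot: [-1.571, 0.0, 1.4]
force: [1.5, 1.2, 1.5]
grip_width: 0.0009
```

apply_moves([
  {"dp":[0,0,0.001],"roll":0,"grip":1},
  {"dp":[0,0,0.001],"roll":0,"grip":1},
])

```text
time_s: 15.25
ee_pos: [0.5353, -0.0869, 0.1005]
eef_rot: [-1.573, 0.0, 1.4]
force: [12.1, -0.9, -6.7]
grip_width: 0.0004
```

Force rose to 12 N after about 115 mm of finger travel, so the stop is reached. I'll ease off into the channel, lift out and clear the view.

apply_moves([
  {"dp":[0,0,-0.003],"roll":0,"grip":1},
  {"dp":[0,0,-0.003],"roll":0,"grip":1},
  {"dp":[0,-0.01,0],"roll":0,"grip":1},
  {"dp":[0,-0.03,0],"roll":0,"grip":1},
  {"dp":[0,-0.04,0],"roll":0,"grip":1},
  {"dp":[0,-0.04,0],"roll":0,"grip":1},
  {"dp":[0.02,0,0.03],"roll":0,"grip":1},
  {"dp":[0.03,0,0.04],"roll":0,"grip":1},
  {"dp":[0.04,0,0.03],"roll":0,"grip":1},
  {"dp":[0.04,0,0.03],"roll":0,"grip":1},
])

```text
time_s: 16.5
ee_pos: [0.4335, 0.0635, 0.2212]
eef_rot: [-1.572, -0.0, 1.399]
force: [0.4, -0.2, 0.0]
grip_width: 0.0003
```

apply_moves([
  {"dp":[0.04,0,0.02],"roll":0,"grip":1},
  {"dp":[0.04,0,0.02],"roll":0,"grip":1},
  {"dp":[0.04,0,0.02],"roll":0,"grip":1},
  {"dp":[0.04,0,0.0],"roll":0,"grip":1},
  {"dp":[0,0,0],"roll":0,"grip":1},
])

```text
time_s: 17.12
ee_pos: [0.4023, 0.2319, 0.2208]
eef_rot: [-1.571, -0.0, 1.403]
force: [0.9, -0.3, -0.6]
grip_width: -0.0001
```

```bash
python3 - <<'E'
from h import *
a=imaging.camera("scene")[140:300,190:350]; b=imaging.camera("top")[95:255,235:395+40]
b=cv2.resize(b,None,fx=2.5,fy=2.5,interpolation=cv2.INTER_CUBIC)[:400,:400+100][:,100:]
cv2.imwrite("pics/p5.png",cv2.hconcat([b,cv2.resize(a,(400,400),interpolation=cv2.INTER_CUBIC)]))
o=ctrl.get_obs(); print(o["time_s"],o["ee_pos"],o["force"])
E
```

```text
17.225 [0.40241768 0.23007255 0.22069004] [-0.35682768 -1.17553479 -0.517633  ]
```

View pics/p5.png

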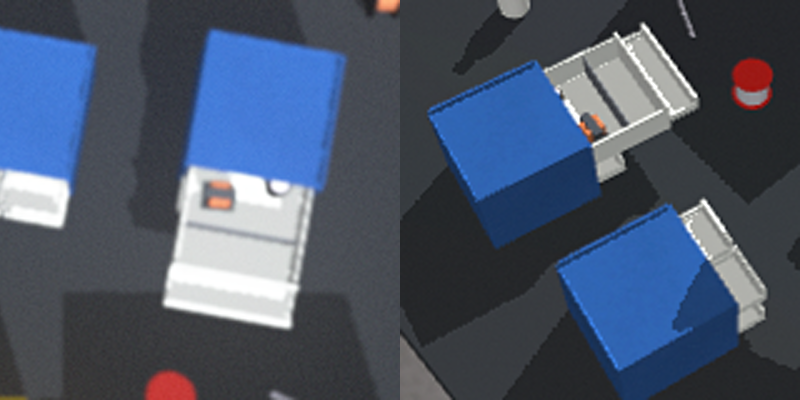

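The wide drawer is out and the narrow drawers are flush. The transformer at (217,195) stands. The capacitor near (280,185) is unclear, so one enlarged look at it.

```bash
python3 - <<'E'
from h import *
A=imaging.camera("scene"); B=imaging.camera("top")
cv2.imwrite("pics/A.png",A);cv2.imwrite("pics/B.png",B)
a=A[145:205,240:315]; b=B[155:230,335:410]
cv2.imwrite("pics/p6.png",cv2.hconcat([cv2.resize(b,(400,400),interpolation=cv2.INTER_CUBIC),cv2.resize(a,(400,320),interpolation=cv2.INTER_CUBIC)[:,:].copy() if 0 else cv2.copyMakeBorder(cv2.resize(a,(400,320),interpolation=cv2.INTER_CUBIC),0,80,0,0,cv2.BORDER_CONSTANT)]))
E
```

```text
(no output)
```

View pics/p6.png

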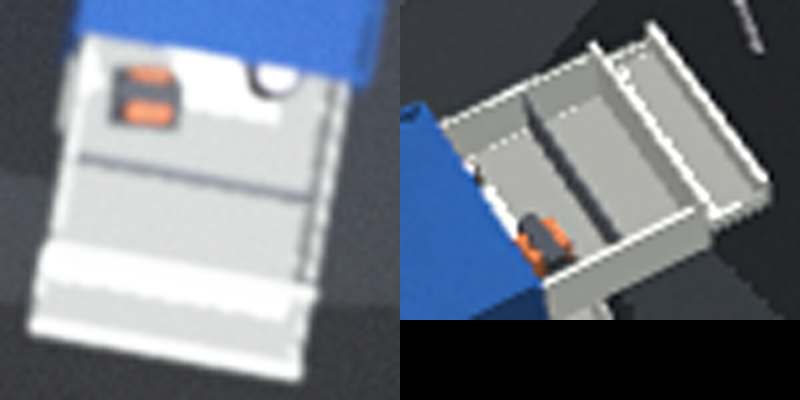

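The capacitor's pale round top, about 25 mm across with a dark rim, shows it standing. I'll check the drawer's travel from the lip corners, then hand in.

```bash
python3 - <<'E'
from h import *
f=onz("scene",[(286.5,149.4),(308.7,179.3)],.105)[:,:2]*1000
m=f.mean(0); t=(m-[630,-102])@np.array([-.985,.17]); print(f,m,"travel",t)
d=onz("scene",[(343,253),(343,253)],.1)
P=cv2.imread("pics/top0.png");Q=cv2.imread("pics/B.png")
def c(im,lo,hi,box):
    x,y,X,Y=box;k=cv2.inRange(cv2.cvtColor(im,cv2.COLOR_BGR2HSV)[y:Y,x:X],lo,hi);r=np.argwhere(k);return r.mean(0)[::-1]+[x,y]
for n,lo,hi,b in (("spool",(0,150,80),(8,255,255),(325,235,365,270)),("driver",(0,150,80),(8,255,255),(400,250,450,290)),("cap",(100,120,80),(130,255,255),(455,190,475,210))): print(n,c(P,lo,hi,b),c(Q,lo,hi,b))
if 104<t<118: ctrl.hand_in(); print("handed in")
E
```

```text
[[ 515.48624076 -152.56529852]
 [ 539.0683605   -14.02176406]] [527.27730063 -83.29353129] travel 104.36195856313313
spool [342.69381107 253.04885993] [342.75083056 253.0166113 ]
driver [427.63934426 271.99590164] [427.85098039 272.10196078]
cap [468.25       198.46428571] [468.19298246 198.42105263]
the job is handed in; nothing more can be done
handed in
```

The job is done and handed in at about 17 s of the 48 s allowed; no verdict came back.

- **Narrow drawer:** I pushed the open left drawer of unit_narrow home with the closed fingertips until it met its end stop. Wrist force reached about 57 N there, more than the push needed but under the 120 N limit. Pictures afterwards show it flush with the drawer beside it.
- **Wide drawer:** I lowered the closed fingertips into the channel, without pinching the lip, and drew at about 24 mm/s or slower. Resistance was about 1.5 N until it rose to about 14 N at the stop, after about 115 mm of finger travel. I then eased off and lifted clear.

**Last checks:**
- **Travel:** The picture gives 104 mm of drawer travel from where the drawer started. That fits the 110 mm stop if it began up to 6 mm out, but the start position wasn't measured, so the force rise is the main evidence.
- **Parts in the drawer:** The transformer is clearly standing. The capacitor is partly hidden by the cabinet edge, but its round 25 mm top shows from above, so I take it to be upright.
- **Bystanders:** The spool, screwdriver and bottle haven't moved, to within 0.3 pixel. I didn't measure the pliers; the arm never came near them at bench height.
- **Other drawers:** They look shut in the last pictures, but I didn't measure them.

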